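# Line up and clamp a board in the bonding jig, to the click of the torque knob

## Robot

A 7-joint arm with a two-finger parallel gripper is mounted at the origin on a cart in front of the work surface, level with it; the furniture and walls round the work are solid. World frame = base frame: x ahead of the robot, y to its left, z up, the work surface at z = 0. Lengths are in mm, angles in rad, forces in N, time in s.
With the tool pointing down it reaches from about 425 to 950 mm from the base axis. Payload 4.7 kg.
Tool frame: the origin (TCP) lies midway between the tips of the shut fingers; the grasp point (between the pads) lies 19 mm behind it; z points along the fingers, y is the line along which they close (so a half turn about z gives the same grasp; the last joint's range is limited). The gripper opens to 87 mm and grips with 3 to 60 N. Pads are 19 mm wide; open, the fingers measure 117 mm over their backs; the gripper's body (75 mm by 190 mm) begins 51 mm behind the grasp point.
Start: joints at [-1.139, 0.469, -0.049, 1.532, 0.024, 1.141, -0.082], TCP at [300.113, 604.633, 222.573] pointing down, gripper open.
Joint ranges: [-2.59, 2.59], [-0.33, 1.99], [-1.39, 1.29], [0.1, 2.45], [-1.04, 4.18], [0.21, 1.99], [-2.66, 2.66]. Speed limits (rad/s): [2.57, 2.57, 3.14, 3.14, 3.14, 3.14, 3.14].

## Interface

Orientations are given as a unit quaternion [x, y, z, w].
In Python, from plant import arm, viewer, hand_in gives the robot as it stands.
- The arm moves only by the tool play_rows, never from a script. Its argument "steps" is a list of rows, each a list of 5 numbers: the shift along the tool's x, y, z scaled (see below), then the turn about the tool's z scaled (see below), then the gripper's target within -1 to 1 (fully open at 1, half-way at 0, shut at -1). In form: [[x, y, z, roll, hand], ...]. A call has 1 to 12 rows; each row shifts and turns the commanded pose from where the row before left it, along the tool's axes as they then stand; what a row does not reach is not made up. The controller multiplies each number of a shift by 0.03 m and each number of a turn by pi rad. A row lasts 1/10 s, in which the tool goes at most 50 mm and 8.59 degrees, less where a joint would pass 70% of its speed; a pose out of reach is approached as far as the arm can. A call with a number of a shift or a turn outside -1 to 1 is refused whole. A call with a gripper value outside its range is refused whole. The fingers move at their own pace and stop on an object; the grip force is fixed at half the most. Time passes only in rows, so rows that do not move let the fingers close. It gives the time, the measured TCP pose, the force, the opening and the grip force at its end, in the units of the state.
- arm.observe(): the state, without advancing time (a new reading comes with each control period).
- viewer.grab_frame(name): name is "scene" or "top" or "wrist"; returns (picture, depth): 384x512x3 uint8, red, green, blue; 384x512 float32, mm along the optical axis (not along the pixel's ray), 0 where there is no reading.
- viewer.camera_info(name): a dict with "camera_matrix" (3x3 intrinsics, pixels), "xyz" and "orientation" of the camera in the world. Camera axes: x right, y down, z forward; pixel columns grow to the right and rows downward; lengths in mm; the calibration is good to about 2 mm. A picture is of the moment at which its call begins: read the wrist's pose just before it. camera_info takes no time and is no camera call; for the wrist camera it gives the pose at the moment of the call.
- hand_in(): hands the job in; it is judged then, once.
The state is a dict: "time_s": time; "q": joint angles; "qd": joint speeds; "joint_efforts": joint torques, N m; "ee_pos": TCP position; "orientation": TCP orientation; "ft_force": force on the tool from outside, world axes, zero at the start; "wrist_torque": the same for the moment, N m; "width": opening from 0.0 (shut) to 1.0 (fully open); "finger_force": force on a finger pad.
Only numpy, scipy, OpenCV 4.12 (cv2) and the standard library are available. Lean on these libraries where they do the work, as an engineer would, in place of code of your own. Each camera call takes 0.05 s, during which the arm holds its last target. There are 200 camera calls.

## Task

Get the board in the bonding jig ready for gluing: take the tapered pin (round head) from the pin rack and drive it fully home through the hold-down bar's free end into the jig, so that it pulls the two holes into line, and leave it there. Then swing the clamp arm over the bar onto its stop and turn the black knob clockwise until its torque limiter slips and clicks, stopping within half a turn of the first click and leaving the bar clamped. Leave the other pin and everything else on the bench where it is.

Things in the scene. Friction and masses are not known exactly. Their poses are not given: they have to be found in the camera images.
- bond_jig: Fixed bonding jig: aluminium plate, x -48..72, y -106..106, top at z 26 mm, on feet. Bosses 40 x 48 mm at y +80 and -80 (x 0), tops at z 36, carry the bar; a 13 mm dowel (top z 50) stands on the -y boss, the tooling hole is in the +y one. Origin: on the bench under the bar's middle; y along the bar to the tooling hole, x away from the robot to the clamp's pillar at (58, 0), z up. Yaw varies +-0.4 rad.
- logic_board: Circuit board 72 x 109 mm, fixed on the jig's plate between the bosses, under the bar; parts up to 33 mm above the bench. Origin: its underside, 26 mm above the bench.
- jig_hole (a point): Centre of the mouth of the jig's tooling hole: 15 mm wide, in the +y boss's top face, 36 mm above the bench, open right through to the bench.
- hold_bar: Loose steel bar 36 x 194 x 8 mm, 0.16 kg, lying on the bosses over the board, top face 44 mm above the bench. Origin: its underside on the axis of its dowel hole (15 mm; 1 mm play all round the dowel), y towards its tooling hole (holes 160 mm apart). It starts turned about the dowel by up to 0.024 rad either way: tooling holes up to 4 mm out of line.
- bar_hole (a point): Centre of the mouth of the bar's tooling hole (15 mm wide, through), in the bar's top face.
- taper_pin: Steel tapered pin, 74 mm long, 0.11 kg, upright in one of the rack's holes. Head to grip: round, 26 mm wide, 36 mm high. Origin: centre of the flat shoulder under the head, z up. Below it 14 mm of 14 mm shank, then 24 mm of taper to a 5 mm nose, 38 mm below the shoulder. In the rack the shoulder is 42 mm above the bench; driven home it rests on the bar's top, 44 mm above the bench.
- plain_pin: The other pin in the rack, not wanted: parallel 14 mm shank without taper, T-shaped head with a cross-bar 56 mm long and 13 mm thick, centred 27 mm above its shoulder. Origin: centre of its shoulder, z up.
- pin_rack: Fixed aluminium pin rack: a 46 x 140 x 10 mm plate on two end legs, top 42 mm above the bench. Two 17 mm holes at local y +34 and -34 mm hold the two pins, either pin in either hole. Origin: on the bench under the plate's middle, z up, y along the plate.
- clamp_arm (a joint): Swing arm about the upright pillar (rad). 0: on its stop, knob and foot over the bar's middle; grows anticlockwise from above, out to the jig's -y side, up to 2.1; starts parked at 1.1 to 1.8; stays where left (friction 0.08 N m). Arm 72 to 86 mm above the bench. The knob's axis is 58 mm from the pillar: at angle a it is at x = 58 - 58 cos a, y = -58 sin a (mm) in the jig's frame.
- pivot_top (a point): On the pillar's axis, at the top face of the swing arm, 86 mm above the bench.
- knob_top (a point): Centre of the top of the torque knob: round, black, fluted, 41 mm wide, 27 mm high, upright at the end of the swing arm, straight above the press foot; its top stays 117 mm above the bench, its underside 90 mm. Turning it clockwise from above drives the foot down by 16 mm a turn (2.55 mm per rad); the knob itself does not rise or sink.
- torque_knob (a joint): Slip of the knob's limiter: knob relative to drive nut (rad), 0 at the start, growing clockwise. Below the limit knob and nut turn together (0.13 N m of thread friction). It winds up some 0.2, then at about 0.18 N m the sprung pawl rides over a tooth (at 0.39) and clicks into the next of eight notches, 0.785 apart; the nut gives back at most 0.2. Turned back, the nut unwinds.
- clamp_screw (a joint): Angle of the drive nut under the knob, in the arm (rad), growing clockwise (tightening); starts at 0.9 to 1.8. The foot meets the bar at about 2.75 and the limiter slips some 0.3 to 1.1 later, when the foot's spring is compressed. The thread does not run back by itself.
- press_foot: Sprung rubber-faced press foot under the knob, 24 mm wide. Origin: centre of its face, z up; starts 2.4 to 4.7 mm above the height of the bar's top. Once the limiter has clicked it presses the bar with about 10 to 35 N.
- flux_bottle: Bystander: flux bottle 45 mm wide, 134 mm tall, standing; to be left where it is. Origin: underside.
- reel_green: Bystander: solder reel with green flanges, 74 mm wide and 70 mm tall, standing; to be left where it is. Origin: underside.
- reel_blue: Bystander: solder reel with blue flanges, 74 mm wide and 66 mm tall, standing; to be left where it is. Origin: underside.
- braid_reel: Bystander: flat reel of desoldering braid, 67 mm wide, 14 mm high, lying; to be left where it is. Origin: underside.
- tweezers_black: Bystander: black tweezers 143 mm long, lying beside the jig's -y end; to be left where it is. Origin: underside, y along it.
- side_cutters: Bystander: side cutters 130 mm long, lying in front of the rack; to be left where it is. Origin: underside, y along it.
- solder_sucker: Bystander: blue pen-shaped solder sucker 195 mm long, lying (31 mm high); to be left where it is. Origin: underside, y along it.
- desk_lamp: Fixed desk lamp; its shade hangs over the bench behind the work, lower rim 330 mm above the bench, at about x 0.56 to 0.68, y -0.18 to -0.05 (m, world): a tall wrist has to pass in front of it.
- microscope: Fixed microscope; its head and eyepieces hang 0.16 to 0.43 m above the bench at x over 0.56, y -0.42 to -0.21 (m, world).

How it is judged:
By the outcome, as a careful person would: the job done as asked, in the order asked, and still so for the second after the job is handed in, with the robot touching nothing.
It also fails if it takes over 72 s, if anything falls off the work surface, if the arm or the gripper's body presses on something with over 40 N, if the wrist force passes 120 N, or if a joint passes its speed limit or range.

## Working session

There is one attempt and no reset: what is moved stays moved. The work goes in short steps, Python scripts to look and compute and a tool call to move; the robot and the scene stay as the last step left them, time stands still between calls to the robot, and variables do not carry over. Pictures are saved under pics/ and viewed, at most 10 in all, crops included, and the job is handed in when it is done.

Besides the shell and the picture viewer there is one more tool, called after "Emit:" in YAML: its name, and indented under it one key for each argument. play_rows: Moves the arm, as the interface text tells. Shifts and turns lie within -1 to 1; 1 stands for 0.03 m of shift or pi rad of turn. Its arguments: {"type":"object","properties":{"steps":{"type":"array","items":{"type":"array","items":{"type":"number"}}}},"required":["steps"]}

```bash
mkdir -p pics; cat > h.py <<'E'
import numpy as np, cv2
from scipy.spatial.transform import Rotation as R
from plant import arm, viewer, hand_in
def grab(n):
    i=viewer.camera_info(n); p,d=viewer.grab_frame(n); return p,d,i
def ray(i,u,v):
    K=np.array(i["camera_matrix"]); M=R.from_quat(i["orientation"]).as_matrix()
    return np.array(i["xyz"]),M@np.linalg.inv(K)@np.array([u,v,1.])
def onplane(i,u,v,z):
    o,d=ray(i,u,v); return o+d*(z-o[2])/d[2]
def proj(i,P):
    K=np.array(i["camera_matrix"]); M=R.from_quat(i["orientation"]).as_matrix()
    c=M.T@(np.array(P,float)-np.array(i["xyz"])); return (K@c/c[2])[:2]
def cloud(i,d):
    v,u=np.mgrid[:d.shape[0],:d.shape[1]]
    K=np.array(i["camera_matrix"]); M=R.from_quat(i["orientation"]).as_matrix()
    c=np.stack([(u-K[0,2])/K[0,0]*d,(v-K[1,2])/K[1,1]*d,d],-1)
    return c@M.T+np.array(i["xyz"])
def save(n,p): cv2.imwrite(n,cv2.cvtColor(p,cv2.COLOR_RGB2BGR))
E
python3 - <<'E'
from h import *
s=arm.observe(); print(s)
for n in ("top","scene"):
    p,d,i=grab(n); print(n,i)
    np.savez(f"{n}0.npz",p=p,d=d); save(f"pics/{n}0.png",p)
print(viewer.camera_info("wrist"))
E
```

```text
{'time_s': 0.0, 'q': array([-1.13887687,  0.46944901, -0.04859894,  1.5336915 ,  0.02412684,
        1.14096242, -0.08232669]), 'qd': array([ 0.00173451,  0.00101788, -0.00172912,  0.00015521, -0.00038386,
        0.00033439,  0.00082925]), 'joint_efforts': array([-3.17513559e-04, -5.07988787e+01, -8.08856520e-02, -2.36152804e+01,
       -6.15107641e-02,  3.79556883e-02,  1.62804704e-04]), 'ee_pos': array([299.89331973, 604.06440576, 221.49536136]), 'orientation': array([ 2.28366763e-01,  9.73574700e-01, -9.45810708e-04, -1.74766668e-04]), 'ft_force': array([-1.06480804,  0.26791786,  0.05747324]), 'wrist_torque': array([-0.00080089,  0.0229651 ,  0.02214949]), 'finger_force': 0.0, 'width': 1.0017344514624662}
top {'camera_matrix': array([[484.26859092,   0.        , 252.99973129],
       [  0.        , 484.26859092, 190.11040394],
       [  0.        ,   0.        ,   1.        ]]), 'xyz': array([ 190.52501902,  -17.96150021, 1772.17890992]), 'orientation': array([-0.70217938,  0.70477149, -0.07276507,  0.07033138])}
scene {'camera_matrix': array([[355.03683423,   0.        , 259.34072899],
       [  0.        , 355.03683423, 188.09900713],
       [  0.        ,   0.        ,   1.        ]]), 'xyz': array([-543.21241109, -561.98626664,  635.35550678]), 'orientation': array([ 0.7192575 , -0.43270461,  0.28497993, -0.46284101])}
{'camera_matrix': array([[296.8339521 ,   0.        , 257.71865214],
       [  0.        , 296.8339521 , 191.71685296],
       [  0.        ,   0.        ,   1.        ]]), 'xyz': array([226.08411608, 641.37990117, 384.11911963]), 'orientation': array([0.83976917, 0.52134488, 0.07941682, 0.12915194])}
```

View pics/top0.png

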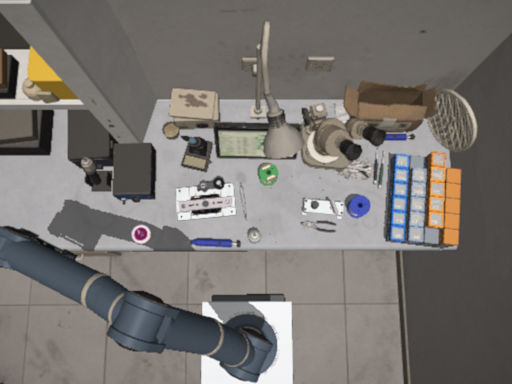

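View pics/scene0.png

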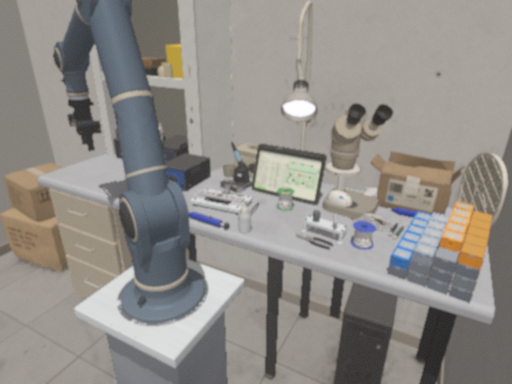

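The top view shows the jig at about (207,202) with the bar along the image's horizontal, the black knob near (219,183), and the rack at (323,207). The blue sucker is below the jig. I'll zoom in and compute rough coordinates.

```bash
python3 - <<'E'
from h import *
z=np.load("top0.npz"); p,d=z["p"],z["d"]; i=viewer.camera_info("top")
a=cv2.resize(p[165:245,170:265],None,fx=6,fy=6,interpolation=cv2.INTER_CUBIC)
b=cv2.resize(p[185:240,295:375],None,fx=6,fy=6,interpolation=cv2.INTER_CUBIC)
c=np.zeros((a.shape[0]+0,800,3),np.uint8); c[:,:570]=a; c=c[:, :570]
out=np.zeros((600,800,3),np.uint8); 
a=cv2.resize(p[170:230,170:260],None,fx=8.8,fy=5.5*8.8/5.5*0+8.8) if 0 else cv2.resize(p[172:230,172:252],None,fx=5.8,fy=5.8)
b=cv2.resize(p[190:237,298:375],None,fx=5,fy=5)
out[:a.shape[0],:a.shape[1]]=a; out[340:340+b.shape[0],:b.shape[1]]=b
save("pics/z.png",out)
for u,v,h in [(207,202,36),(183,202,44),(219,183,117),(323,207,42),(213,243,0),(254,235,134),(268,174,70)]: print(u,v,onplane(i,u,v,h).round())
C=cloud(i,d)
for u,v in [(207,202),(219,183),(323,207),(315,205),(268,174)]: print(u,v,C[v,u].round())
E
```

```text
207 202 [504. 143.  36.]
183 202 [503. 229.  44.]
219 183 [557.  94. 117.]
323 207 [ 483. -278.   42.]
213 243 [358. 122.   0.]
254 235 [372. -27. 134.]
268 174 [600. -79.  70.]
207 202 [503. 143.  40.]
219 183 [557.  95. 117.]
323 207 [ 484. -279.   37.]
315 205 [ 484. -244.   79.]
268 174 [615. -81.   6.]
```

View pics/z.png

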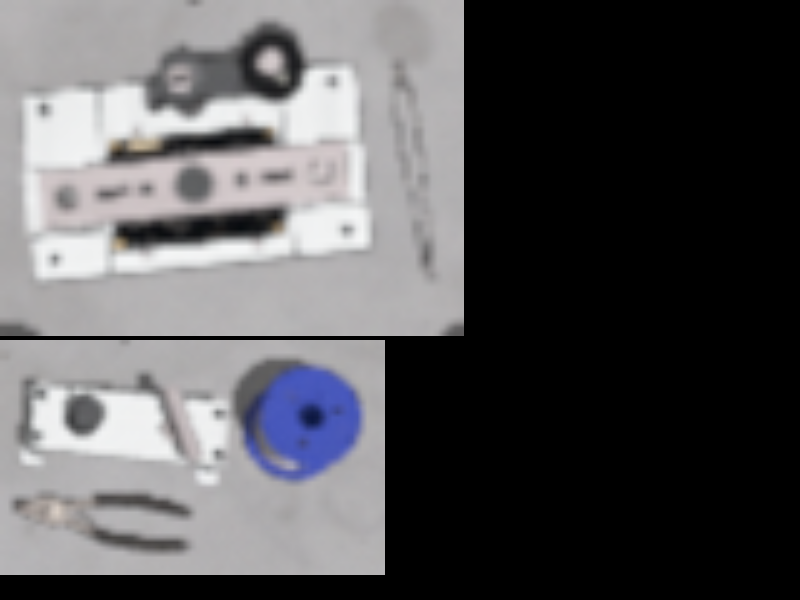

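The zoom shows the round pin head at full-image (315,205), the T-head at (334,206) lying diagonally, the bar's free hole at about (183.6,206) and the knob at (219,183). I'll align the tool with the world axes, then fly over the jig and look with the wrist camera.

Emit:
play_rows:
  steps:
    - [0,0,0,-0.0367,0.1]
    - [0,0,0,-0.0367,0.1]
    - [0,0,0,-0.0367,0.1]
    - [0,0,0,-0.0367,0.1]
    - [-0.385,-0.95,0,0,0.1]
    - [-0.385,-0.95,0,0,0.1]
    - [-0.385,-0.95,0,0,0.1]
    - [-0.385,-0.95,0,0,0.1]
    - [-0.385,-0.95,0,0,0.1]
    - [-0.385,-0.95,0,0,0.1]
    - [-0.385,-0.95,0,0,0.1]
    - [-0.385,-0.95,0,0,0.1]

```text
time_s: 1.3
ee_pos: [392.8, 375.2, 222.2]
orientation: [-0.0, 1.0, -0.0, -0.0]
ft_force: [0.6, 0.0, 0.7]
width: 0.551
finger_force: 0.0
```

Emit:
play_rows:
  steps:
    - [-0.385,-0.95,0,0,0.1]
    - [-0.385,-0.95,0,0,0.1]
    - [-0.385,-0.95,0,0,0.1]
    - [-0.385,-0.95,0,0,0.1]
    - [-0.385,-0.95,0,0,0.1]
    - [-0.385,-0.95,0,0,0.1]
    - [-0.385,-0.95,0,0,0.1]
    - [-0.385,-0.95,0,0,0.1]
    - [0,0,0,0,0.1]
    - [0,0,0,0,0.1]
    - [0,0,0,0,0.1]

```text
time_s: 2.4
ee_pos: [484.6, 149.8, 222.3]
orientation: [-0.001, 1.0, 0.0, -0.0]
ft_force: [-1.2, 0.7, 0.2]
width: 0.55
finger_force: 0.0
```

```bash
cat >> h.py <<'E'
def st():
    s=arm.observe(); M=R.from_quat(s["orientation"]).as_matrix()
    print("t",round(s["time_s"],2),"pos",s["ee_pos"].round(1),"toolx",M[:,0].round(3),"tooly",M[:,1].round(3),"F",s["ft_force"].round(1),"T",s["wrist_torque"].round(2),"w",round(s["width"],3),"ff",round(s["finger_force"],1),"q7",s["q"][6].round(2)); return s
def delta(P):
    s=arm.observe(); M=R.from_quat(s["orientation"]).as_matrix(); return (M.T@(np.array(P)-s["ee_pos"])/30).round(3)
E
python3 - <<'E'
from h import *
st()
p,d,i=grab("wrist"); save("pics/w1.png",p); np.savez("w1.npz",p=p,d=d,i=i)
E
```

```text
t 2.4 pos [484.6 149.8 222.3] toolx [-1.    -0.002  0.001] tooly [-0.002  1.     0.   ] F [-1.2  0.7  0.2] T [ 0.03 -0.    0.01] w 0.55 ff 0.0 q7 1.2
```

View pics/w1.png

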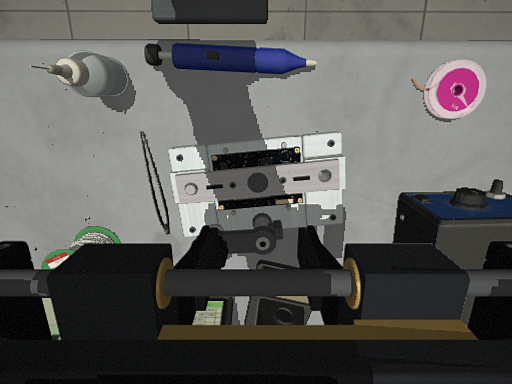

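The wrist view shows the bar with its free hole at about (324,175), the dowel at (192,189), and plate screws near the plate corners. The fingers hide part of the clamp. Zoom on the plate to get the jig's yaw.

```bash
python3 - <<'E'
from h import *
z=np.load("w1.npz",allow_pickle=True); p=z["p"]; i=z["i"].item()
save("pics/w1z.png",cv2.resize(p[125:245,160:355],None,fx=4,fy=4,interpolation=cv2.INTER_CUBIC))
C=cloud(i,z["d"])
for u,v in [(324,175),(192,189),(210,185),(300,180),(180,175),(185,170),(180,150)]: print(u,v,C[v,u].round(1))
for n,u,v,h in [("bar",324,175,44),("dow",192,189,50)]: print(n,onplane(i,u,v,h).round(1))
E
```

```text
324 175 [494.6 234.7  17.9]
192 189 [503.8  73.   50.6]
210 185 [500.5  93.4  44.8]
300 180 [493.7 200.2  46.2]
180 175 [488.4  58.6  44.7]
185 170 [485.7  61.3  30.3]
180 150 [461.9  55.9  26. ]
bar [488.1 228.7  44. ]
dow [504.   72.9  50. ]
```

View pics/w1z.png

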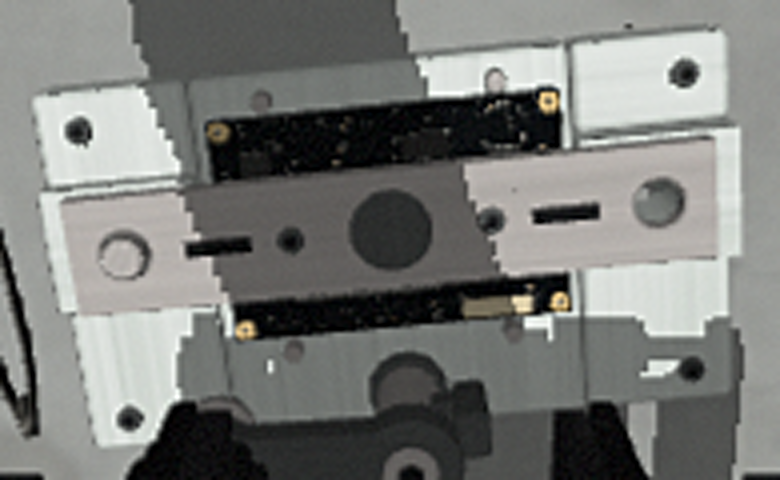

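```bash
python3 - <<'E'
from h import *
z=np.load("w1.npz",allow_pickle=True); p=z["p"]; i=z["i"].item()
f=lambda u,v,h: onplane(i,160+(u-1.5)/4,125+(v-1.5)/4,h)[:2]
S=[f(78,130,26),f(684,72,26),f(130,418,26),f(691,369,26)]
B=[f(218,132,27.6),f(548,100,27.6),f(246,330,27.6),f(560,300,27.6)]
D=f(124,252,50); H=f(659,202,44)
for n,X in (("S",S),("B",B)):
    X=np.array(X); print(n,X.round(1).tolist(),"c",X.mean(0).round(1))
    for a,b in ((0,1),(2,3),(0,2),(1,3)): e=X[b]-X[a]; print(np.hypot(*e).round(1),"yaw",(np.arctan2(-e[0],e[1]) if (a,b) in((0,1),(2,3)) else np.arctan2(e[1],e[0])).round(4))
e=H-D; print("D",D.round(1),"H",H.round(1),np.hypot(*e),np.arctan2(-e[0],e[1]))
# refined: bar hole contour
zi=np.load("top0.npz"); it=viewer.camera_info("top")
print("pin top cam",onplane(it,314.8,204.8,78).round(1),"bar top cam",onplane(it,172+66/5.8,172+197/5.8,44).round(1))
E
```

```text
S [[470.6, 54.2], [452.4, 238.0], [566.6, 64.0], [548.7, 247.7]] c [509.6 151. ]
184.7 yaw 0.0986
184.5 yaw 0.0971
96.5 yaw 0.102
96.8 yaw 0.0998
B [[470.8, 97.2], [460.7, 197.2], [535.0, 103.5], [524.5, 203.7]] c [497.8 150.4]
100.5 yaw 0.1002
100.7 yaw 0.1038
64.5 yaw 0.0985
64.1 yaw 0.1017
D [502.3  71.3] H [488.2 229.1] 158.42509588933262 0.08894928408108542
pin top cam [ 484.7 -243.8   78. ] bar top cam [488.  227.4  44. ]
```

Emit:
play_rows:
  steps:
    - [0,-0.95,0,0,0.1]
    - [0,-0.95,0,0,0.1]
    - [0,-0.95,0,0,0.1]
    - [0,-0.95,0,0,0.1]
    - [0,-0.95,0,0,0.1]
    - [0,-0.95,0,0,0.1]
    - [0,-0.95,0,0,0.1]
    - [0,-0.95,0,0,0.1]
    - [0,-0.95,0,0,0.1]
    - [0,-0.95,0.4,0,0.1]
    - [0,-0.95,0.4,0,0.1]
    - [0,-0.95,0.4,0,0.1]

```text
time_s: 3.65
ee_pos: [485.7, -193.0, 186.2]
orientation: [-0.002, 1.0, 0.0, 0.0]
ft_force: [-0.2, -0.3, -0.5]
width: 0.551
finger_force: 0.0
```

Emit:
play_rows:
  steps:
    - [0,-0.95,0.4,0,0.1]
    - [0,-0.78,0.4,0,0.1]
    - [0,0,0.4,0,0.1]
    - [0,0,0,0,0.1]
    - [0,0,0,0,0.1]

```text
time_s: 4.15
ee_pos: [485.7, -243.2, 150.3]
orientation: [-0.002, 1.0, 0.001, -0.0]
ft_force: [-0.5, -0.7, 0.3]
width: 0.551
finger_force: 0.0
```

```bash
python3 - <<'E'
from h import *
st()
p,d,i=grab("wrist"); save("pics/w2.png",p); np.savez("w2.npz",p=p,d=d,i=i)
C=cloud(i,d)
m=(abs(C[...,2]-78)<4)&(np.hypot(C[...,0]-485,C[...,1]+244)<30)
n,l,stt,c=cv2.connectedComponentsWithStats(m.astype(np.uint8)); k=1+np.argmax(stt[1:,4])
cnt=max(cv2.findContours((l==k).astype(np.uint8),0,1)[0],key=len); (cx,cy),r=cv2.minEnclosingCircle(cnt)
print(stt[k],cx,cy,r,onplane(i,cx,cy,78).round(1),C[l==k].mean(0).round(1), C[l==k].min(0).round(1),C[l==k].max(0).round(1))
t=(abs(C[...,2]-75.5)<6)&(C[...,1]<-262)&(C[...,1]>-370)&(C[...,0]<560)&(C[...,0]>420)
print("T",C[t].min(0),C[t].max(0))
E
```

```text
t 4.15 pos [ 485.7 -243.2  150.3] toolx [-1.    -0.003  0.   ] tooly [-0.003  1.     0.001] F [-0.5 -0.7  0.3] T [0.03 0.   0.06] w 0.551 ff 0.0 q7 2.09
[240 189  30  28 656] 254.4175262451172 202.0773162841797 14.729790687561035 [ 486.1 -245.5   78. ] [ 486.4 -245.5   77.7] [ 475.2 -257.8   74.1] [ 500.2 -233.1   80.6]
T [ 452.77712673 -326.13066386   69.53142742] [ 507.99778779 -299.3006126    77.38411523]
```

View pics/w2.png

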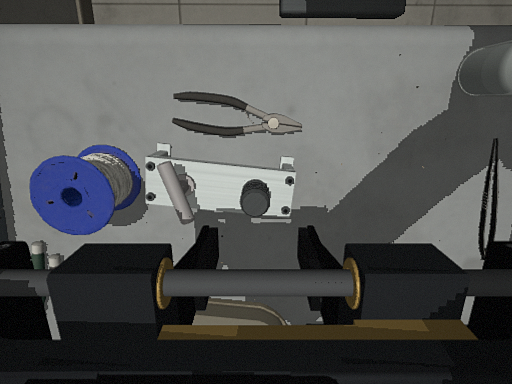

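The wrist view shows the round head at (254,202), i.e. (486,−245.5), with the T-pin well clear of the fingers. Descend and grip.

Emit:
play_rows:
  steps:
    - [0,-0.077,0.8,0,0.1]
    - [0,0,0.8,0,0.1]
    - [0,0,0.8,0,0.1]
    - [0,0,0.6,0,0.1]
    - [0,0,0.4,0,0.1]
    - [0,0,0,0,0.1]
    - [0,0,0,0,-1]
    - [0,0,0,0,-1]
    - [0,0,0,0,-1]
    - [0,0,0,0,-1]
    - [0,0,0,0,-1]

```text
time_s: 5.3
ee_pos: [485.8, -247.4, 49.3]
orientation: [-0.0, 1.0, 0.0, 0.001]
ft_force: [-0.4, 1.5, 4.6]
width: 0.288
finger_force: 30.0
```

```bash
python3 -c "
from h import *
st()"
```

```text
t 5.3 pos [ 485.8 -247.4   49.3] toolx [-1.    -0.    -0.001] tooly [-0.  1.  0.] F [-0.4  1.5  4.6] T [0.31 0.14 0.03] w 0.288 ff 30.0 q7 2.15
```

Emit:
play_rows:
  steps:
    - [0,0,-0.5,0,-1]
    - [0,0,-0.9,0,-1]
    - [0,0,-0.9,0,-1]
    - [0,0,-0.9,0,-1]
    - [0,0.3,-0.9,0,-1]
    - [0,0.95,-0.6,0,-1]
    - [0,0.95,0,0,-1]
    - [0,0.95,0,0,-1]
    - [0,0.95,0,0,-1]
    - [0,0.95,0,0,-1]
    - [0,0.95,0,0,-1]
    - [0,0.95,0,0,-1]

```text
time_s: 6.5
ee_pos: [484.6, -38.1, 189.3]
orientation: [-0.0, 1.0, -0.0, -0.0]
ft_force: [0.6, 0.5, -0.4]
width: 0.288
finger_force: 30.0
```

Emit:
play_rows:
  steps:
    - [0,0.95,0,0,-1]
    - [0,0.95,0,0,-1]
    - [0,0.95,0,0,-1]
    - [0,0.95,0,0,-1]
    - [0,0.95,0,0,-1]
    - [0,0.95,0,0,-1]
    - [0,0.95,0.2,0,-1]
    - [-0.1,0.95,0.4,0,-1]
    - [0,0.95,0.4,0,-1]
    - [0,0.3,0.4,0,-1]
    - [0,0,0,0,-1]
    - [0,0,0,0,-1]

```text
time_s: 7.7
ee_pos: [488.0, 224.8, 147.2]
orientation: [0.0, 1.0, -0.001, -0.0]
ft_force: [-1.3, -0.3, -0.4]
width: 0.287
finger_force: 30.0
```

```bash
python3 - <<'E'
from h import *
st()
p,d,i=grab("wrist"); np.savez("w3.npz",p=p,d=d,i=i)
u,v=proj(i,[489,229,44]); print(u,v); u,v=int(u),int(v)
a=cv2.resize(p[v-55:v+65,u-80:u+80],None,fx=5,fy=5,interpolation=cv2.INTER_CUBIC); print(u-80,v-55)
save("pics/w3.png",a)
E
```

```text
t 7.7 pos [488.  224.8 147.2] toolx [-1.     0.001  0.001] tooly [ 0.001  1.    -0.002] F [-1.3 -0.3 -0.4] T [ 0.   -0.02  0.02] w 0.287 ff 30.0 q7 1.08
261.97112422490983 191.829353342359
181 136
```

View pics/w3.png

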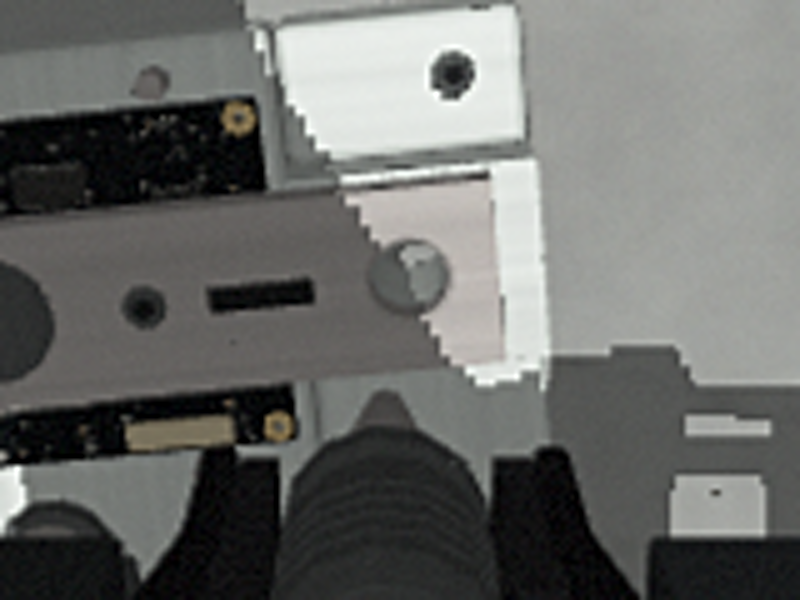

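The crop shows the bar hole centred at (410,276) zoomed, with the pin nose at (385,392) just below it and the plate screw at (452,74).

```bash
python3 - <<'E'
from h import *
z=np.load("w3.npz",allow_pickle=True); i=z["i"].item()
f=lambda u,v,h: onplane(i,181+(u-2)/5,136+(v-2)/5,h).round(1)
print("H",f(410,276,44)); s=f(452,74,26); print("screw",s,"jighole",s[:2]+[37,-8.3])
print("gold",f(239,117,27.6),f(279,426,27.6),"nose tip",f(385,395,102), "nose z sens",f(385,395,97))
print(np.array(i["xyz"]))
E
```

```text
H [488.  229.6  44. ]
screw [453.  237.7  26. ] jighole [490.  229.4]
gold [461.  196.8  27.6] [525.4 203.1  27.6] nose tip [488.7 225.  102. ] nose z sens [490.7 225.   97. ]
[405.60982047 225.35133703 309.78901438]
```

Emit:
play_rows:
  steps:
    - [-0.04,0.155,0,0,-1]
    - [0,0,0.6,0,-1]
    - [0,0,0.6,0,-1]
    - [0,0,0.6,0,-1]
    - [0,0,0.2,0,-1]
    - [-0.01,0,0.2,0,-1]
    - [-0.01,0,0.2,0,-1]
    - [-0.01,0,0.15,0,-1]
    - [0,0,0,0,-1]

```text
time_s: 8.65
ee_pos: [490.1, 231.0, 70.8]
orientation: [-0.0, 1.0, -0.0, -0.0]
ft_force: [-0.4, 0.7, -1.5]
width: 0.291
finger_force: 30.0
```

```bash
python3 -c "
from h import *
st()"
```

```text
t 8.65 pos [490.1 231.   70.8] toolx [-1. -0.  0.] tooly [-0.  1. -0.] F [-0.4  0.7 -1.5] T [-0.02  0.15 -0.01] w 0.291 ff 30.0 q7 1.08
```

Emit:
play_rows:
  steps:
    - [0,-0.04,0.1,0,-1]
    - [0,0,0.1,0,-1]
    - [0,0,0.1,0,-1]
    - [0,0,0.1,0,-1]
    - [0,0,0.05,0,-1]
    - [0,0,0,0,-1]

```text
time_s: 9.25
ee_pos: [488.9, 229.5, 56.9]
orientation: [-0.0, 1.0, -0.001, -0.001]
ft_force: [-4.1, -0.8, -0.9]
width: 0.289
finger_force: 30.0
```

```bash
python3 -c "
from h import *
st()"
```

```text
t 9.25 pos [488.9 229.5  56.9] toolx [-1.    -0.001  0.003] tooly [-0.001  1.    -0.001] F [-4.1 -0.8 -0.9] T [-0.31  1.05  0.03] w 0.289 ff 30.0 q7 1.08
```

Emit:
play_rows:
  steps:
    - [0.03,0,0.05,0,-1]
    - [0,0,0.06,0,-1]
    - [0,0,0.06,0,-1]
    - [0,0,0.04,0,-1]
    - [0,0,0,0,-1]

```text
time_s: 9.75
ee_pos: [488.5, 229.5, 51.4]
orientation: [-0.0, 1.0, -0.0, -0.001]
ft_force: [-5.4, -2.8, 5.9]
width: 0.291
finger_force: 30.0
```

```bash
python3 -c "
from h import *
st()"
```

```text
t 9.75 pos [488.5 229.5  51.4] toolx [-1.    -0.     0.002] tooly [-0.     1.    -0.001] F [-5.4 -2.8  5.9] T [-0.58  1.45 -0.06] w 0.291 ff 30.0 q7 1.08
```

Emit:
play_rows:
  steps:
    - [0.03,-0.01,0.04,0,-1]
    - [0,0,0.04,0,-1]
    - [0,0,0,0,-1]

```text
time_s: 10.05
ee_pos: [488.5, 229.5, 51.2]
orientation: [-0.0, 1.0, 0.0, -0.0]
ft_force: [-10.2, -3.8, 20.6]
width: 0.289
finger_force: 30.0
```

```bash
python3 -c "
from h import *
st()"
```

```text
t 10.05 pos [488.5 229.5  51.2] toolx [-1. -0.  0.] tooly [-0.  1.  0.] F [-10.2  -3.8  20.6] T [-1.06  2.13  0.06] w 0.289 ff 30.0 q7 1.08
```

Pin appears home (it stops at 51.2, as predicted). Release, rise and check.

Emit:
play_rows:
  steps:
    - [0,0,0,0,0.1]
    - [0,0,0,0,0.1]
    - [0,0,0,0,0.1]
    - [0,0,-0.5,0,0.1]
    - [0,0,-0.8,0,0.1]
    - [0,0,-0.9,0,0.1]
    - [0,0,-0.9,0,0.1]
    - [0,0,-0.9,0,0.1]
    - [0,-0.8,-0.3,0,0.1]
    - [-0.4,-0.9,0,0,0.1]
    - [-0.5,-0.9,0,0,0.1]
    - [0,0,0,0,0.1]

```text
time_s: 11.25
ee_pos: [518.2, 147.0, 178.1]
orientation: [0.003, 1.0, -0.001, 0.002]
ft_force: [-0.1, -0.7, 0.2]
width: 0.554
finger_force: 0.0
```

```bash
python3 - <<'E'
from h import *
st()
p,d,i=grab("wrist"); np.savez("w4.npz",p=p,d=d,i=i); save("pics/w4.png",p)
C=cloud(i,d)
m=(C[...,2]>60)&(C[...,2]<100)&(np.hypot(C[...,0]-488.5,C[...,1]-229.5)<22)
print("pin top z",np.percentile(C[m][:,2],[50,90]),C[m].mean(0).round(1),m.sum())
m=(np.hypot(C[...,0]-488.5,C[...,1]-205)<5); print("bar z",np.median(C[m][:,2]))
m=(C[...,2]>108)&(C[...,2]<124)&(np.hypot(C[...,0]-557,C[...,1]-94)<40)
print("knob",C[m].mean(0).round(1),C[m].min(0).round(1),C[m].max(0).round(1),m.sum())
E
```

```text
t 11.25 pos [518.2 147.  178.1] toolx [-1.     0.007 -0.003] tooly [ 0.007  1.    -0.002] F [-0.1 -0.7  0.2] T [ 0.01 -0.01 -0.  ] w 0.554 ff 0.0 q7 1.24
pin top z [79.74971012 81.14669383] [488.2 227.1  77.3] 774
bar z 281.55555297247633
knob [550.5  93.7 114.7] [538.4  77.7 108. ] [569.8 118.  119.2] 503
```

View pics/w4.png

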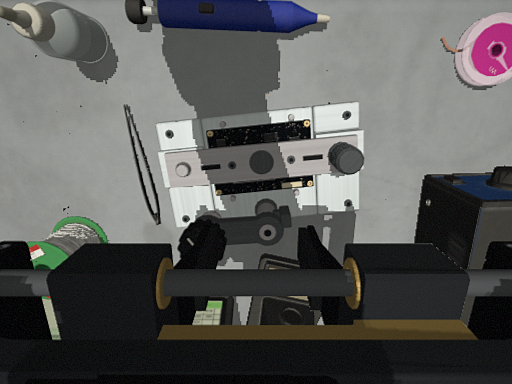

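The pin head is at (347,158) with its top at z≈80 mm, so it is home. The knob at (205,240) is half hidden by a finger and the pillar is at (267,232). Move over the knob and look again.

Emit:
play_rows:
  steps:
    - [-0.65,-0.87,0,0,0.4]
    - [-0.65,-0.87,0,0,0.4]
    - [0,0,0,0,0.4]
    - [0,0,0,0,0.4]

```text
time_s: 11.7
ee_pos: [554.5, 100.2, 177.4]
orientation: [-0.0, 1.0, 0.0, -0.0]
ft_force: [-0.0, 0.6, -0.1]
width: 0.692
finger_force: 0.0
```

```bash
python3 - <<'E'
from h import *
st()
z=np.load("w4.npz",allow_pickle=True); i=z["i"].item(); print("pivot",onplane(i,267,232,86).round(1))
p,d,i=grab("wrist"); np.savez("w5.npz",p=p,d=d,i=i)
save("pics/w5.png",cv2.resize(p[150:300,150:350],None,fx=4,fy=4,interpolation=cv2.INTER_CUBIC))
C=cloud(i,d)
m=(C[...,2]>110)&(C[...,2]<124)&(np.hypot(C[...,0]-557,C[...,1]-94)<40)
cnt=max(cv2.findContours(m.astype(np.uint8),0,1)[0],key=len); print(cv2.minEnclosingCircle(cnt))
(cx,cy),r=cv2.minEnclosingCircle(cnt);print("knob",onplane(i,cx,cy,117).round(1),C[m].mean(0).round(1),C[m].min(0).round(1),C[m].max(0).round(1),m.sum())
E
```

```text
t 11.7 pos [554.5 100.2 177.4] toolx [-1. -0.  0.] tooly [-0.     1.     0.001] F [-0.   0.6 -0.1] T [ 0.09  0.06 -0.02] w 0.692 ff 0.0 q7 1.36
pivot [555.7 155.8  86. ]
((253.71263122558594, 208.3006591796875), 24.72260856628418)
knob [555.9  97.4 117. ] [556.4  97.5 116.4] [538.2  77.1 110.1] [578.3 117.3 119.6] 1699
```

View pics/w5.png

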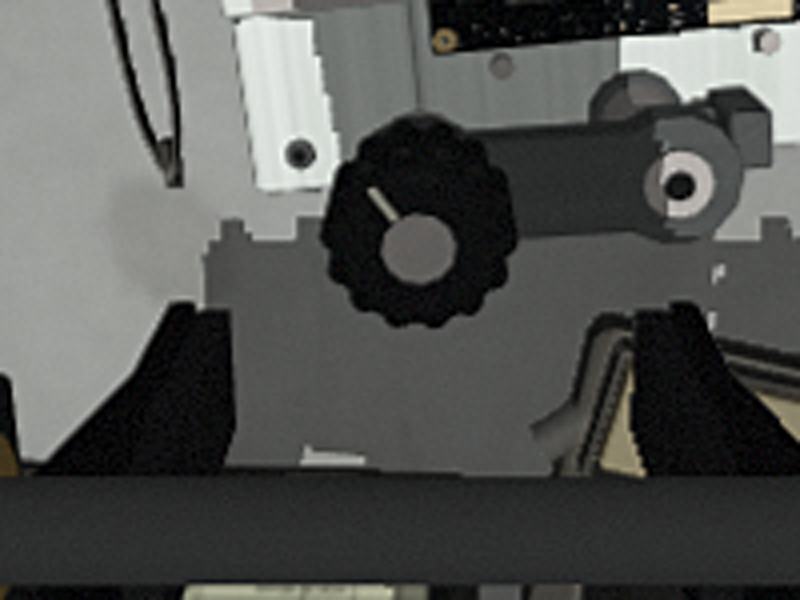

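The crop shows the knob centred near (420,230) zoomed, i.e. (556.5,97.5), and the pillar at (680,185), i.e. (555.6,155.7). They are 58 mm apart, which gives a≈1.487. Pre-rotate anticlockwise, which leaves room for the clockwise turning later.

Emit:
play_rows:
  steps:
    - [-0.067,-0.09,0,0,0.4]
    - [0,0,0,-0.047,0.4]
    - [0,0,0,-0.047,0.4]
    - [0,0,0,-0.047,0.4]
    - [0,0,0,-0.047,0.4]
    - [0,0,0,-0.047,0.4]
    - [0,0,0,-0.047,0.4]
    - [0,0,0,-0.047,0.4]
    - [0,0,0,0,0.4]
    - [0,0,0,0,0.4]

```text
time_s: 12.75
ee_pos: [556.2, 97.4, 177.8]
orientation: [-0.493, 0.87, 0.0, 0.0]
ft_force: [-0.2, -0.1, -0.7]
width: 0.698
finger_force: 0.0
```

```bash
python3 -c "
from h import *
st(); print(delta([556.5,97.5,94]))"
```

```text
t 12.75 pos [556.2  97.4 177.8] toolx [-0.513 -0.858 -0.   ] tooly [-0.858  0.513  0.   ] F [-0.2 -0.1 -0.7] T [0.1  0.04 0.03] w 0.698 ff 0.0 q7 2.32
[-0.008 -0.009  2.794]
```

Emit:
play_rows:
  steps:
    - [0,0,0.8,0,0.4]
    - [0,0,0.8,0,0.4]
    - [0,0,0.7,0,0.4]
    - [0,0,0.49,0,0.4]
    - [0,0,0,0,0.4]
    - [0,0,0,0,-1]
    - [0,0,0,0,-1]
    - [0,0,0,0,-1]
    - [0,0,0,0,-1]

```text
time_s: 13.65
ee_pos: [557.4, 96.6, 95.2]
orientation: [-0.494, 0.869, -0.001, 0.001]
ft_force: [0.7, -0.2, 2.2]
width: 0.462
finger_force: 30.0
```

```bash
python3 -c "
from h import *
st()"
```

```text
t 13.65 pos [557.4  96.6  95.2] toolx [-0.512 -0.859 -0.001] tooly [-0.859  0.512 -0.002] F [ 0.7 -0.2  2.2] T [-0.16 -0.05  0.02] w 0.462 ff 30.0 q7 2.31
```

Gripped (40 mm). Swing the arm along the arc, turning the tool with it.

Emit:
play_rows:
  steps:
    - [0.0925,0.1675,0,0.0316,-1]
    - [0.0925,0.1675,0,0.0316,-1]
    - [0.0925,0.1675,0,0.0316,-1]
    - [0.0925,0.1675,0,0.0316,-1]
    - [0.0925,0.1675,0,0.0316,-1]
    - [0.0925,0.1675,0,0.0316,-1]
    - [0.0925,0.1675,0,0.0316,-1]

```text
time_s: 14.35
ee_pos: [519.9, 108.2, 95.1]
orientation: [-0.166, 0.986, -0.001, 0.001]
ft_force: [0.7, -3.5, 3.0]
width: 0.465
finger_force: 30.0
```

```bash
python3 -c "
from h import *
s=st(); r=s['ee_pos'][:2]-[555.6,155.7]; print(np.hypot(*r),'a',np.degrees(np.arctan2(r[1],r[0]))%360-185.7)"
```

```text
t 14.35 pos [519.9 108.2  95.1] toolx [-0.945 -0.327 -0.002] tooly [-0.327  0.945 -0.002] F [ 0.7 -3.5  3. ] T [-0.7  -0.09 -0.03] w 0.465 ff 30.0 q7 1.66
59.43472069913454 a 47.42837763861894
```

Emit:
play_rows:
  steps:
    - [0.0925,0.1675,0,0.0316,-1]
    - [0.0925,0.1675,0,0.0316,-1]
    - [0.0925,0.1675,0,0.0316,-1]
    - [0.0925,0.1675,0,0.0316,-1]
    - [0.0925,0.1675,0,0.0316,-1]
    - [0.0925,0.1675,0,0.0316,-1]
    - [0.0925,0.1675,0,0.0316,-1]
    - [0.0925,0.1675,0,0.0316,-1]
    - [0,0,0,0,-1]

```text
time_s: 15.25
ee_pos: [496.6, 149.3, 95.0]
orientation: [0.226, 0.974, -0.0, -0.001]
ft_force: [-5.1, -0.2, 7.8]
width: 0.467
finger_force: 30.0
```

```bash
python3 -c "
from h import *
s=st(); r=s['ee_pos'][:2]-[555.6,155.7]; print(np.hypot(*r),'a',np.degrees(np.arctan2(r[1],r[0]))%360-185.7)"
```

```text
t 15.25 pos [496.6 149.3  95. ] toolx [-0.898  0.441  0.002] tooly [ 0.441  0.898 -0.001] F [-5.1 -0.2  7.8] T [-0.1   0.98 -0.  ] w 0.467 ff 30.0 q7 0.88
59.34398673749486 a 0.4546182323480821
```

Emit:
play_rows:
  steps:
    - [0.03,0.045,0,0,-1]
    - [0.03,0.045,0,0,-1]
    - [0,0,0,0,-1]

```text
time_s: 15.55
ee_pos: [496.5, 150.0, 95.0]
orientation: [0.226, 0.974, -0.001, -0.001]
ft_force: [-4.0, -5.2, 8.3]
width: 0.46
finger_force: 30.0
```

```bash
python3 -c "
from h import *
s=st(); r=s['ee_pos'][:2]-[555.6,155.7]; print(np.hypot(*r),'a',np.degrees(np.arctan2(r[1],r[0]))%360-185.7)"
```

```text
t 15.55 pos [496.5 150.   95. ] toolx [-0.898  0.441  0.001] tooly [ 0.441  0.898 -0.003] F [-4.  -5.2  8.3] T [-1.16  0.82  0.  ] w 0.46 ff 30.0 q7 0.88
59.3529818192595 a -0.1565252099192378
```

The arm is on its stop. Now turn clockwise.

Emit:
play_rows:
  steps:
    - [0,0,0,0.04,-1]
    - [0,0,0,0.04,-1]
    - [0,0,0,0.04,-1]
    - [0,0,0,0.04,-1]
    - [0,0,0,0.04,-1]
    - [0,0,0,0.04,-1]
    - [0,0,0,0.04,-1]
    - [0,0,0,0.04,-1]
    - [0,0,0,0.04,-1]
    - [0,0,0,0.04,-1]

```text
time_s: 16.55
ee_pos: [497.3, 150.3, 95.0]
orientation: [0.757, 0.653, -0.001, 0.0]
ft_force: [-1.2, -4.6, 6.3]
width: 0.463
finger_force: 30.0
```

```bash
python3 -c "
from h import *
s=st(); print(s['wrist_torque'])"
```

```text
t 16.55 pos [497.3 150.3  95. ] toolx [ 0.146  0.989 -0.001] tooly [ 0.989 -0.146 -0.   ] F [-1.2 -4.6  6.3] T [-1.16  0.52  0.09] w 0.463 ff 30.0 q7 -0.2
[-1.16136926  0.51598965  0.09094991]
```

Emit:
play_rows:
  steps:
    - [0,0,0,0.04,-1]
    - [0,0,0,0.04,-1]

```text
time_s: 16.75
ee_pos: [497.5, 150.2, 95.1]
orientation: [0.833, 0.553, -0.0, 0.0]
ft_force: [-1.2, -5.5, 5.6]
width: 0.465
finger_force: 30.0
```

```bash
python3 -c "
from h import *
s=st()"
```

```text
t 16.75 pos [497.5 150.2  95.1] toolx [ 0.388  0.922 -0.001] tooly [ 0.922 -0.388  0.   ] F [-1.2 -5.5  5.6] T [-1.18  0.5   0.11] w 0.465 ff 30.0 q7 -0.41
```

Emit:
play_rows:
  steps:
    - [0,0,0,0.04,-1]
    - [0,0,0,0.04,-1]

```text
time_s: 16.95
ee_pos: [497.6, 150.1, 95.1]
orientation: [0.896, 0.445, -0.0, 0.001]
ft_force: [-1.7, -5.7, 5.7]
width: 0.464
finger_force: 30.0
```

```bash
python3 -c "
from h import *
s=st()"
```

```text
t 16.95 pos [497.6 150.1  95.1] toolx [ 0.605  0.796 -0.001] tooly [ 0.796 -0.605  0.001] F [-1.7 -5.7  5.7] T [-1.27  0.41  0.16] w 0.464 ff 30.0 q7 -0.62
```

Emit:
play_rows:
  steps:
    - [0,0,0,0.04,-1]
    - [0,0,0,0.04,-1]

```text
time_s: 17.15
ee_pos: [497.8, 150.0, 95.1]
orientation: [0.944, 0.329, -0.0, 0.001]
ft_force: [-0.4, -6.3, 5.2]
width: 0.464
finger_force: 30.0
```

```bash
python3 -c "
from h import *
s=st()"
```

```text
t 17.15 pos [497.8 150.   95.1] toolx [ 0.784  0.621 -0.001] tooly [ 0.621 -0.784  0.001] F [-0.4 -6.3  5.2] T [-1.31  0.44  0.1 ] w 0.464 ff 30.0 q7 -0.82
```

Emit:
play_rows:
  steps:
    - [0,0,0,0.04,-1]
    - [0,0,0,0.04,-1]

```text
time_s: 17.35
ee_pos: [497.9, 149.9, 95.1]
orientation: [0.978, 0.208, 0.0, 0.001]
ft_force: [-0.6, -5.7, 6.8]
width: 0.465
finger_force: 30.0
```

```bash
python3 -c "
from h import *
s=st()"
```

```text
t 17.35 pos [497.9 149.9  95.1] toolx [ 0.914  0.407 -0.   ] tooly [ 0.407 -0.914  0.002] F [-0.6 -5.7  6.8] T [-1.35  0.47  0.16] w 0.465 ff 30.0 q7 -1.02
```

Emit:
play_rows:
  steps:
    - [0,0,0,0.04,-1]

```text
time_s: 17.45
ee_pos: [497.9, 149.7, 95.2]
orientation: [0.989, 0.146, 0.0, 0.001]
ft_force: [-1.1, -6.8, 6.2]
width: 0.461
finger_force: 30.0
```

```bash
python3 -c "
from h import *
s=st()"
```

```text
t 17.45 pos [497.9 149.7  95.2] toolx [0.957 0.289 0.   ] tooly [ 0.289 -0.957  0.002] F [-1.1 -6.8  6.2] T [-1.33  0.55  0.16] w 0.461 ff 30.0 q7 -1.12
```

Emit:
play_rows:
  steps:
    - [0,0,0,0.04,-1]

```text
time_s: 17.55
ee_pos: [497.9, 149.7, 95.2]
orientation: [0.996, 0.084, 0.0, 0.001]
ft_force: [-1.7, -6.7, 6.9]
width: 0.465
finger_force: 30.0
```

```bash
python3 -c "
from h import *
s=st()"
```

```text
t 17.55 pos [497.9 149.7  95.2] toolx [0.986 0.167 0.   ] tooly [ 0.167 -0.986  0.002] F [-1.7 -6.7  6.9] T [-1.44  0.55  0.18] w 0.465 ff 30.0 q7 -1.22
```

Emit:
play_rows:
  steps:
    - [0,0,0,0.04,-1]

```text
time_s: 17.65
ee_pos: [497.9, 149.6, 95.2]
orientation: [1.0, 0.021, 0.0, 0.001]
ft_force: [-1.6, -5.6, 6.5]
width: 0.465
finger_force: 30.0
```

```bash
python3 -c "
from h import *
s=st()"
```

```text
t 17.65 pos [497.9 149.6  95.2] toolx [0.999 0.041 0.001] tooly [ 0.041 -0.999  0.002] F [-1.6 -5.6  6.5] T [-1.34  0.59 -0.02] w 0.465 ff 30.0 q7 -1.32
```

Emit:
play_rows:
  steps:
    - [0,0,0,0.04,-1]

```text
time_s: 17.75
ee_pos: [497.8, 149.6, 95.2]
orientation: [0.999, -0.042, 0.0, 0.001]
ft_force: [-1.5, -5.4, 5.2]
width: 0.461
finger_force: 30.0
```

```bash
python3 -c "
from h import *
s=st()"
```

```text
t 17.75 pos [497.8 149.6  95.2] toolx [ 0.996 -0.085  0.001] tooly [-0.085 -0.996  0.002] F [-1.5 -5.4  5.2] T [-1.46  0.54  0.03] w 0.461 ff 30.0 q7 -1.42
```

A click: the torque rose to 0.18 and dropped to about 0. I'll go on to the second click to confirm, still well inside half a turn.

Emit:
play_rows:
  steps:
    - [0,0,0,0.04,-1]
    - [0,0,0,0.04,-1]
    - [0,0,0,0.04,-1]

```text
time_s: 18.05
ee_pos: [497.9, 149.3, 95.2]
orientation: [0.973, -0.229, 0.001, 0.001]
ft_force: [-2.0, -7.1, 5.8]
width: 0.463
finger_force: 30.0
```

```bash
python3 -c "
from h import *
s=st()"
```

```text
t 18.05 pos [497.9 149.3  95.2] toolx [ 0.895 -0.446  0.002] tooly [-0.446 -0.895  0.002] F [-2.  -7.1  5.8] T [-1.6   0.55  0.01] w 0.463 ff 30.0 q7 -1.72
```

Emit:
play_rows:
  steps:
    - [0,0,0,0.04,-1]
    - [0,0,0,0.04,-1]

```text
time_s: 18.25
ee_pos: [497.7, 149.1, 95.2]
orientation: [0.937, -0.349, 0.001, 0.001]
ft_force: [-1.5, -7.4, 7.1]
width: 0.459
finger_force: 30.0
```

```bash
python3 -c "
from h import *
s=st()"
```

```text
t 18.25 pos [497.7 149.1  95.2] toolx [ 0.757 -0.654  0.003] tooly [-0.654 -0.757  0.002] F [-1.5 -7.4  7.1] T [-1.6   0.66  0.19] w 0.459 ff 30.0 q7 -1.91
```

Emit:
play_rows:
  steps:
    - [0,0,0,0.04,-1]

```text
time_s: 18.35
ee_pos: [497.6, 149.0, 95.3]
orientation: [0.913, -0.407, 0.001, 0.001]
ft_force: [-2.9, -6.9, 7.8]
width: 0.466
finger_force: 30.0
```

```bash
python3 -c "
from h import *
s=st()"
```

```text
t 18.35 pos [497.6 149.   95.3] toolx [ 0.669 -0.743  0.003] tooly [-0.743 -0.669  0.002] F [-2.9 -6.9  7.8] T [-1.6   0.75  0.23] w 0.466 ff 30.0 q7 -2.01
```

Emit:
play_rows:
  steps:
    - [0,0,0,0.04,-1]

```text
time_s: 18.45
ee_pos: [497.5, 148.9, 95.3]
orientation: [0.886, -0.464, 0.001, 0.001]
ft_force: [-2.2, -7.1, 7.9]
width: 0.465
finger_force: 30.0
```

```bash
python3 -c "
from h import *
s=st()"
```

```text
t 18.45 pos [497.5 148.9  95.3] toolx [ 0.57  -0.821  0.003] tooly [-0.821 -0.57   0.002] F [-2.2 -7.1  7.9] T [-1.54  0.78  0.17] w 0.465 ff 30.0 q7 -2.12
```

Emit:
play_rows:
  steps:
    - [0,0,0,0,0.4]
    - [0,0,0,0,0.4]
    - [0,0,0,0,0.4]
    - [0,0,-0.4,0,0.4]
    - [0,0,-0.8,0,0.4]
    - [0,0,-0.9,0,0.4]
    - [0,0,-0.9,0,0.4]
    - [0,0,-0.9,0,0.4]
    - [0,0,-0.8,0,0.4]
    - [0,0,0,0,0.4]

```text
time_s: 19.45
ee_pos: [499.7, 152.1, 239.0]
orientation: [0.888, -0.461, 0.002, -0.003]
ft_force: [0.1, 0.6, 0.5]
width: 0.697
finger_force: 0.0
```

```bash
python3 - <<'E'
from h import *
st()
p,d,i=grab("wrist"); np.savez("w6.npz",p=p,d=d,i=i); save("pics/w6.png",p)
C=cloud(i,d)
m=(C[...,2]>110)&(C[...,2]<124)&(np.hypot(C[...,0]-498,C[...,1]-150)<40)
print("knob",C[m].mean(0).round(1),m.sum())
m=(C[...,2]>74)&(C[...,2]<86)&(np.hypot(C[...,0]-488.5,C[...,1]-229.5)<22)
print("pin top",C[m].mean(0).round(1),m.sum())
E
```

```text
t 19.45 pos [499.7 152.1 239. ] toolx [ 0.576 -0.818 -0.   ] tooly [-0.818 -0.576 -0.008] F [0.1 0.6 0.5] T [-0.    0.18  0.03] w 0.697 ff 0.0 q7 -2.43
knob [498.6 148.3 116.4] 1140
pin top [491.4 227.8  79.5] 338
```

View pics/w6.png

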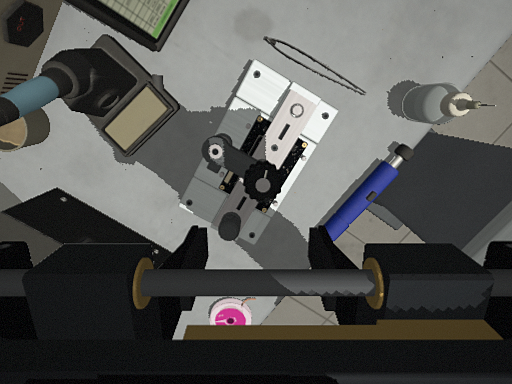

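The picture shows the knob at (262,185) over the bar's middle with the arm on its stop, and the pin head seated at (231,226). Nothing else has moved.

```bash
python3 -c "
from plant import hand_in
print(hand_in())"
```

```text
the job is handed in; nothing more can be done
None
```

I drove the tapered pin home, swung the clamp arm onto its stop, turned the knob about 0.85 rad past its first click (well within half a turn), and handed the job in at about 19.5 s of robot time; the result of the judging was not shown.

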